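# Run the cacao grinder by its press-down lid

## Task

The electric grinder is loaded with roasted cacao and needs its lid. Take the thin clear lid by its dome with a light grip (about 40 N at most) so that it does not crack, lower it squarely over the steel bowl without dropping it, then press it straight down, pushing the orange switch ring at least 7 mm of its 10 mm travel, and keep it there for at least three seconds without leaning hard on it: the grinder runs only while it is held down. Finish the program while still holding the lid down, and leave the cup of beans, the stone mortar and the chili bowl where they are.

Things in the scene. Friction and masses are not known exactly. Their poses are not given: they have to be found in the camera images.
- grinder: Cordless blade grinder, upright, fixed to the bench: round black and steel base, 106 mm wide at the foot, 99 mm above, 94 mm tall to its deck. Origin: on its axis at the bench. A steel bowl rises through the deck: rim 114 mm above the origin, 73 mm wide outside, narrowing to 67 mm at its top edge. An orange sprung ring surrounds the bowl. Round, so its yaw does not matter.
- lid: Loose clear plastic lid, 70 to 110 g, mouth down on the bench at the start. Origin: centre of its lower edge, z up its axis. Skirt 83 mm wide (77 mm inside), up to 25 mm high; above it a straight round dome 59 mm wide, 29 to 75 mm above the origin, with a flat black press pad on top. It slips over the bowl with 2 mm play all round; any yaw. Grip it with 40 N or less: it cracks if both fingers together load it with 100 N.
- press_ring (a joint): Travel of the orange ring: 0 m up (at rest), 0.010 m down at its rigid stop. A spring holds it up: 6 N to start it, rising evenly to 16 N at the stop (13 N at 7 mm). The lid's own weight does not move it. The motor runs from about 7 mm of travel on, as far as the stop. More than 60 N on lid and ring is leaning too hard.
- ring_top (a point): Centre of the orange ring's flat top face, where the lid's skirt comes to rest: 91 mm wide outside, 75 mm inside; 104 mm above the grinder's origin when up, 94 mm when fully down (10 mm, then 20 mm, below the bowl's rim).
- lid_top (a point): Centre of the black press pad on top of the lid, 75 mm above the lid's lower edge.
- bean_cup: Clear plastic cup part filled with cacao beans, 90 mm wide at the rim, 95 mm tall; origin at the centre of its underside. To be left alone.
- molcajete: Dark grey stone mortar on three feet with its pestle in it, 160 mm wide, 95 mm tall to the rim, about 150 mm with the pestle; origin at the bench under its centre. To be left alone.
- chili_bowl: Small clay bowl of dried red chilies, 96 mm wide, 42 mm tall; origin at the centre of its underside. To be left alone.
Not all that is in view belongs to the job. Leave any yellow look-alike of the lid alone. Leave any red look-alike of the grinder alone.

How it is judged:
By the outcome, as a careful person would: the job done as asked, in the order asked, and still so for the second after the job is handed in, while the arm keeps its last pose, push and grip.
It also fails if it takes over 48 s, if anything falls off the work surface, if the arm or the gripper's body presses on something with over 40 N, if the wrist force passes 120 N, or if a joint passes its speed limit or range.

## Robot

A 7-joint arm with a two-finger parallel gripper is mounted at the origin on the work surface. World frame = base frame: x ahead of the robot, y to its left, z up, the work surface at z = 0. Lengths are in m, angles in rad, forces in N, time in s.
With the tool pointing down it reaches from about 0.35 to 0.9 m from the base axis. Payload 8.1 kg.
Tool frame: the origin (TCP) lies between the finger pads; the fingertips stand 17 mm ahead of it and the grasp point (between the pads) lies 2 mm behind it; z points along the fingers, y is the direction in which the jaws open and shut (so a half turn about z gives the same grasp; the last joint's range is limited). The gripper opens to 92 mm and grips with 3 to 60 N. Pads are 19 mm wide; open, the fingers measure 130 mm over their backs; the gripper's body (75 mm by 190 mm) begins 47 mm behind the grasp point.
Start: joints at [1.071, 0.434, 0.025, 1.573, -0.012, 1.134, -0.075], TCP at [0.242, -0.576, 0.244] pointing down, gripper open.
Joint ranges: [-2.62, 2.62], [-0.44, 2.09], [-1.27, 1.32], [0.08, 2.57], [-1.32, 4.46], [0.12, 2], [-2.74, 2.74]. Speed limits (rad/s): [2.22, 2.22, 3.01, 3.01, 3.14, 3.14, 3.14].

## Interface

Orientations are given as a rotation vector (axis times angle).
In Python, from cell import arm gives the robot as it stands. The module is installed in compiled form; this text tells all that it offers.
- The arm moves only by the shell command python3 -m crank 'ROWS' [FORCE]. ROWS is JSON, a list of rows, each a list of 5 numbers: the opening, from 0 (shut) to 1 (fully open), then the shift along the world's x, y, z normalised to -1 to 1, where 1 is 40 cm, then the turn about the world's z normalised to -1 to 1, where 1 is 60 degrees. In form: [[fingers, tx, ty, tz, twist], ...]. A call has exactly 8 rows; each row shifts and turns the commanded pose from where the row before left it; what a row does not reach is not made up. A row lasts 1/12 s, in which the tool goes at most 41.7 mm and 7.16 degrees, less where a joint would pass 70% of its speed; a pose out of reach is approached as far as the arm can. A call with a number of a shift or a turn outside -1 to 1 is refused whole. A call with a gripper value outside its range is refused whole. The fingers move at their own pace and stop on an object; FORCE is the grip in N (left out, the last holds). Time passes only in rows, so rows that do not move let the fingers close, or fill a call up. It gives the time, the measured TCP pose, the force and the opening at its end, in the units of the state.
- arm.observe(): the state, without advancing time (a new reading comes with each control period).
- arm.get_image(name): name is "scene" or "top" or "wrist"; returns the picture (384x512x3 uint8, red, green, blue); there is no depth.
- arm.get_calibration(name): a dict with "intrinsics" (3x3 intrinsics, pixels), "extrinsics" (4x4, takes a point from camera to world coordinates). Camera axes: x right, y down, z forward; pixel columns grow to the right and rows downward; lengths in m; the calibration is good to about 2 mm. A picture is of the moment at which its call begins: read the wrist's pose just before it. get_calibration takes no time and is no camera call; for the wrist camera it gives the pose at the moment of the call.
- arm.sign_off(): hands the job in, once; it reports no verdict.
The state is a dict: "clock": time; "joints": joint angles; "dq": joint speeds; "joint_efforts": joint torques, N m; "position": TCP position; "ee_rot": TCP orientation; "force": force on the tool from outside, world axes, zero at the start; "ft_torque": the same for the moment, N m; "width": opening from 0.0 (shut) to 1.0 (fully open).
Only numpy, scipy, OpenCV 4.12 (cv2) and the standard library are available. Lean on these libraries where they do the work, as an engineer would, in place of code of your own. Each camera call takes 0.05 s, during which the arm holds its last target.

## Working session

There is one attempt and no reset: what is moved stays moved. The work goes in short steps, Python scripts to look and compute and a shell command to move; the robot and the scene stay as the last step left them, time stands still between calls to the robot, and variables do not carry over. Pictures are saved under pics/ and viewed, and the job is handed in when it is done.

```bash
mkdir -p pics; python3 - <<'E'
from cell import arm
import cv2
s=arm.observe();print({k:s[k] for k in('clock','position','ee_rot','force','width')})
for n in("scene","top","wrist"):
    cv2.imwrite(f"pics/a_{n}.png",cv2.cvtColor(arm.get_image(n),cv2.COLOR_RGB2BGR)); 
    c=arm.get_calibration(n);print(n,c)
E
```

```text
{'clock': 0.0, 'position': array([ 0.24129721, -0.57603344,  0.24296203]), 'ee_rot': array([-3.07856003e+00, -6.18770382e-01,  7.20400060e-04]), 'force': array([ 0.30182523,  0.06958325, -0.7143773 ]), 'width': 1.0011032841375307}
scene {'intrinsics': array([[435.71331181,   0.        , 260.56471036],
       [  0.        , 435.71331181, 191.58031978],
       [  0.        ,   0.        ,   1.        ]]), 'extrinsics': array([[ 0.91015197,  0.33715713, -0.24072486,  0.82547444],
       [ 0.41422986, -0.74917997,  0.51685879, -0.46954022],
       [-0.00608362, -0.57013547, -0.82152817,  0.93183703],
       [ 0.        ,  0.        ,  0.        ,  1.        ]])}
top {'intrinsics': array([[399.19861756,   0.        , 258.6698504 ],
       [  0.        , 399.19861756, 194.50451719],
       [  0.        ,   0.        ,   1.        ]]), 'extrinsics': array([[-0.00557907, -0.98824771,  0.15275907,  0.36905044],
       [-0.99974592,  0.00217596, -0.02243575,  0.09995723],
       [ 0.02183968, -0.15284542, -0.98800876,  1.18775529],
       [ 0.        ,  0.        ,  0.        ,  1.        ]])}
wrist {'intrinsics': array([[327.07760098,   0.        , 260.81887464],
       [  0.        , 327.07760098, 190.40522773],
       [  0.        ,   0.        ,   1.        ]]), 'extrinsics': array([[ 3.86765293e-01, -8.80482570e-01, -2.74158810e-01,
         3.15793123e-01],
       [-9.22177682e-01, -3.69588920e-01, -1.13984003e-01,
        -5.44879997e-01],
       [-9.65130208e-04,  2.96908192e-01, -9.54905542e-01,
         3.83632719e-01],
       [ 0.00000000e+00,  0.00000000e+00,  0.00000000e+00,
         1.00000000e+00]])}
```

View pics/a_scene.png

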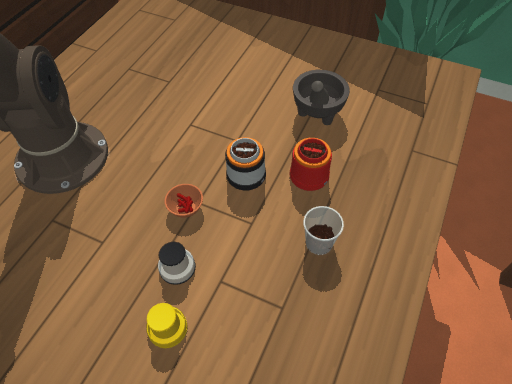

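View pics/a_top.png

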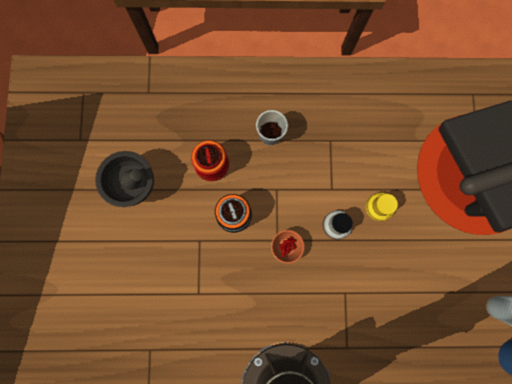

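View pics/a_wrist.png

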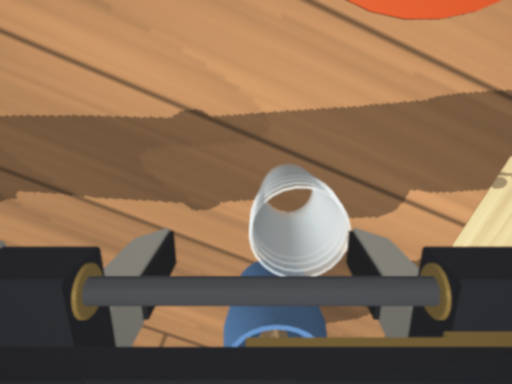

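Candidates for the lid are the clear one with a black pad at scene (175,262) / top (339,224), and the yellow look-alike at scene (166,325) / top (382,206). For the grinder, they are the black and steel one at scene (245,163) / top (233,212), and the red look-alike at scene (311,163) / top (210,160). I choose the clear lid and the black/steel grinder, and will check both in close crops.

```bash
python3 - <<'E'
import cv2,numpy as np
t=cv2.imread("pics/a_top.png");s=cv2.imread("pics/a_scene.png")
f=lambda im,x,y:cv2.resize(im[y:y+60,x:x+80],None,fx=5,fy=5,interpolation=cv2.INTER_CUBIC)
a=np.vstack([np.hstack([f(t,300,194),f(t,195,182)]),np.hstack([f(s,136,232),f(s,206,130)])])
cv2.imwrite("pics/b.png",a)
E
```

```text
(no output)
```

View pics/b.png

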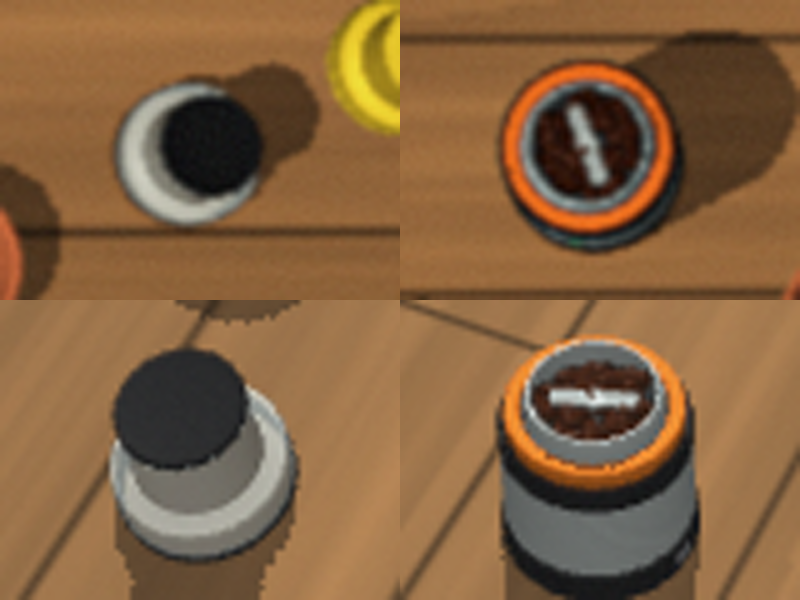

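The crops confirm the clear lid with its black pad (pad at about top (342.0,222.6), scene (171.8,253.2)) and the steel-bowl grinder with its orange ring (top (232.2,211), scene (245,152.4)).

```bash
cat > h.py <<'E'
import numpy as np
from cell import arm
def onz(cal,u,v,z):
    K,E=cal["intrinsics"],cal["extrinsics"]
    d=E[:3,:3]@np.linalg.solve(K,[u,v,1]); o=E[:3,3]
    return o+d*(z-o[2])/d[2]
def proj(cal,p):
    K,E=cal["intrinsics"],cal["extrinsics"]
    c=E[:3,:3].T@(np.asarray(p)-E[:3,3]); q=K@c; return q[:2]/q[2]
E
python3 - <<'E'
from h import *
import cv2
T,S=arm.get_calibration("top"),arm.get_calibration("scene")
for n,z,a,b in(("lid",.075,(342,222.6),(171.8,253.2)),("ring",.104,(232.2,211),(245,152.4))):
    print(n,onz(T,*a,z),onz(S,*b,z))
# other things, rough (top)
for n,z,a in(("yellow",.07,(383,204)),("chili",.03,(288,246)),("red",.1,(210,157)),("cup",.095,(272,126))): print(n,onz(T,*a,z))
# blob
for n,c,win in(("a_top",T,(300,194)),("a_scene",S,(136,232))):
    im=cv2.imread(f"pics/{n}.png")[win[1]:win[1]+45,win[0]:win[0]+60].max(2)
    m=(im<70).astype(np.uint8); k,l,st,ce=cv2.connectedComponentsWithStats(m)
    i=1+st[1:,4].argmax(); p=ce[i]+win; print(n,p,st[i],onz(c,*p,.075))
s=arm.observe(); from scipy.spatial.transform import Rotation as R
print(R.from_rotvec(s['ee_rot']).as_matrix())
E
```

```text
lid [ 0.46087491 -0.15855692  0.075     ] [ 0.46553061 -0.15899695  0.075     ]
ring [0.49126535 0.14778481 0.104     ] [0.49913612 0.14262663 0.104     ]
yellow [ 0.51377427 -0.27883994  0.07      ]
chili [ 0.39766637 -0.01006116  0.03      ]
red [0.64344789 0.21053384 0.1       ]
cup [0.73536135 0.03606346 0.095     ]
a_top [342.17302053 222.41055718] [ 32  19  22  20 341] [ 0.46140472 -0.15906441  0.075     ]
a_scene [171.72088353 253.56827309] [ 23  10  27  24 498] [ 0.46583638 -0.159836    0.075     ]
[[ 9.22320497e-01  3.86425367e-01 -5.79788652e-04]
 [ 3.86425787e-01 -9.22319842e-01  1.10497908e-03]
 [-1.07758632e-04 -1.24319014e-03 -9.99999221e-01]]
```

The lid is near (0.463, -0.159) and the grinder near (0.495, 0.145). I'll move over the lid in an arc that stays clear of the dark object on the red disc, then refine with the wrist camera.

```bash
python3 -m crank '[[1,0.019,0.075,0,0],[1,0.019,0.075,0,0],[1,0.019,0.075,0,0],[1,0.019,0.075,0,0],[1,0.019,0.075,0,0],[1,0.019,0.075,0,0],[1,0.019,0.075,0,0],[1,0.019,0.075,0,0]]' 35
python3 -m crank '[[1,0.05,0.055,-0.007,0],[1,0.05,0.055,-0.007,0],[1,0.05,0.055,-0.007,0],[1,0.05,0.055,-0.007,0],[1,0.05,0.055,-0.007,0],[1,0.05,0.055,-0.007,0],[1,0.05,0.055,-0.007,0],[1,0.05,0.055,-0.007,0]]'
python3 -m crank '[[1,0,0,0,0],[1,0,0,0,0],[1,0,0,0,0],[1,0,0,0,0],[1,0,0,0,0],[1,0,0,0,0],[1,0,0,0,0],[1,0,0,0,0]]'
python3 - <<'E'
from h import *
import cv2
s=arm.observe();print(s['position'],s['ee_rot'],s['force'])
c=arm.get_calibration("wrist")
cv2.imwrite("pics/c.png",cv2.cvtColor(arm.get_image("wrist"),cv2.COLOR_RGB2BGR)); np.savez("c.npz",**c)
print(proj(c,[.4635,-.159,.075]))
E
```

```text
clock: 0.82
position: [0.3023, -0.3349, 0.2436]
ee_rot: [-3.08, -0.619, 0.0]
force: [1.0, -0.8, 0.6]
width: 1.001
clock: 1.48
position: [0.463, -0.1593, 0.2211]
ee_rot: [3.08, 0.619, -0.0]
force: [0.2, 0.8, -0.6]
width: 1.002
clock: 2.15
position: [0.4621, -0.1608, 0.2215]
ee_rot: [3.08, 0.618, 0.0]
force: [-0.2, -1.2, -0.7]
width: 1.001
[ 0.46212673 -0.16084764  0.22145602] [3.08003302e+00 6.17834364e-01 1.92956881e-04] [-0.21405643 -1.17692713 -0.72695694]
[259.6342337  179.42342135]
```

View pics/c.png

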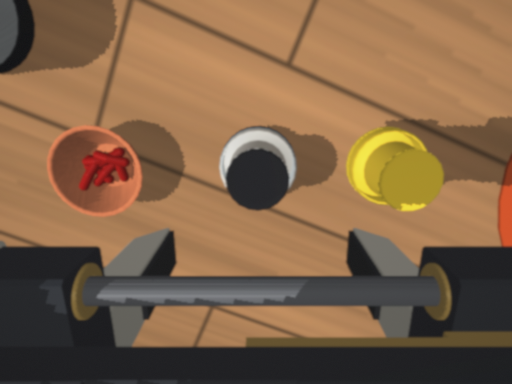

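The lid's black pad is at about (257,179) in the wrist view, with the chili bowl at the left (95,170) and the yellow lid at the right (397,170). I'll fit the pad centre precisely.

```bash
python3 - <<'E'
from h import *
import cv2
c=np.load("c.npz"); im=cv2.imread("pics/c.png")[110:220,210:305]
m=(im.max(2)<60).astype(np.uint8); k,l,st,ce=cv2.connectedComponentsWithStats(m)
i=1+st[1:,4].argmax(); p=ce[i]+[210,110]; print(p,st[i],onz(c,*p,.075))
E
```

```text
[257.18789585 178.986981  ] [  17   39   61   60 2842] [ 0.46302133 -0.1567906   0.075     ]
```

```bash
python3 -m crank '[[1,0.003,0.0055,-0.04,0],[1,0,0,-0.04,0],[1,0,0,-0.04,0],[1,0,0,-0.04,0],[1,0,0,-0.04,0],[1,0,0,-0.03,0],[1,0,0,-0.02,0],[1,0,0,0,0]]'
python3 -m crank '[[1,0,0,-0.03,0],[1,0,0,-0.03,0],[1,0,0,-0.03,0],[1,0,0,-0.03,0],[1,0,0,-0.03,0],[1,0,0,-0.02,0],[1,0,0,0,0],[1,0,0,0,0]]'
python3 - <<'E'
from h import *
import cv2
s=arm.observe();print(s['position'],s['force'])
cv2.imwrite("pics/d.png",cv2.cvtColor(arm.get_image("wrist"),cv2.COLOR_RGB2BGR))
cv2.imwrite("pics/ds.png",cv2.resize(cv2.cvtColor(arm.get_image("scene"),cv2.COLOR_RGB2BGR)[180:360,60:300],None,fx=3,fy=3))
E
```

```text
clock: 2.87
position: [0.4626, -0.1581, 0.12]
ee_rot: [-3.079, -0.619, 0.004]
force: [-0.4, -1.0, 0.3]
width: 1.003
clock: 3.53
position: [0.4637, -0.1583, 0.0536]
ee_rot: [-3.08, -0.619, 0.0]
force: [-0.2, 0.5, 0.1]
width: 1.003
[ 0.46366405 -0.1582688   0.05361269] [-0.1995374   0.54436089  0.12809345]
```

View pics/d.png

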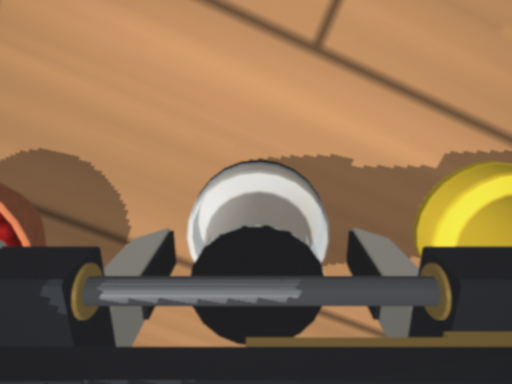

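View pics/ds.png

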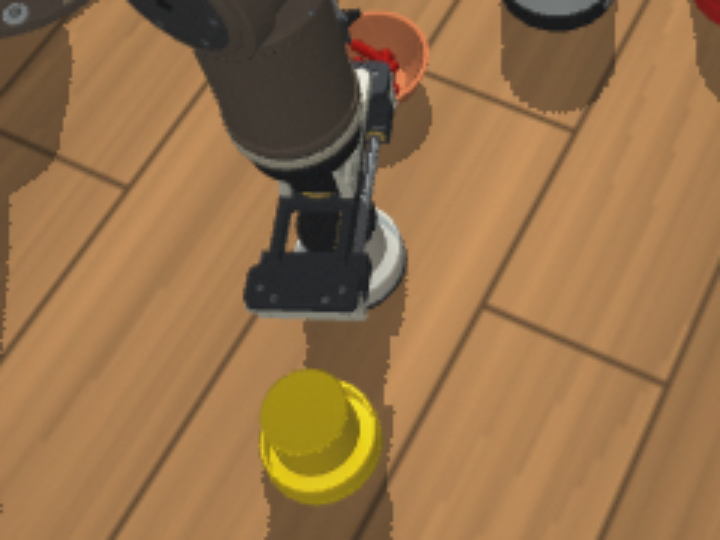

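The dome sits between the fingers, with its pad circle centred at about (258,285). I'll compute its offset from the TCP, then close lightly.

```bash
python3 - <<'E'
from h import *
c=arm.get_calibration("wrist");print(onz(c,258,285.5,.075)-arm.observe()['position'])
E
python3 -m crank '[[0.5,0,0,0,0],[0.5,0,0,0,0],[0.5,0,0,0,0],[0.5,0,0,0,0],[0.5,0,0,0,0],[0.5,0,0,0,0],[0.5,0,0,0,0],[0.5,0,0,0,0]]' 30
python3 -m crank '[[0.5,0,0,0,0],[0.5,0,0,0,0],[0.5,0,0,0,0],[0.5,0,0,0,0],[0.5,0,0,0,0],[0.5,0,0,0,0],[0.5,0,0,0,0],[0.5,0,0,0,0]]'
```

```text
[0.00094442 0.00188371 0.02092404]
clock: 4.3
position: [0.4635, -0.1583, 0.0534]
ee_rot: [3.08, 0.619, -0.0]
force: [-0.8, 0.3, 2.6]
width: 0.641
clock: 4.97
position: [0.4636, -0.1583, 0.0534]
ee_rot: [3.08, 0.619, 0.0]
force: [-0.6, -0.4, 5.3]
width: 0.638
```

Gripped: width 0.64 × 92 ≈ 59 mm. Next is a lift, then a stop short of the grinder so the wrist camera can measure it.

```bash
python3 -m crank '[[0.5,0,0,0.01,0],[0.5,0,0,0.02,0],[0.5,0,0,0.03,0],[0.5,0,0,0.03,0],[0.5,0,0,0.03,0],[0.5,0,0,0.03,0],[0.5,0,0,0.03,0],[0.5,0,0,0.03,0]]' 35
python3 -m crank '[[0.5,0,0,0.04,0],[0.5,0,0,0.05,0],[0.5,0,0,0.05,0],[0.5,0,0,0.05,0],[0.5,0,0,0.05,0],[0.5,0,0,0.03,0],[0.5,0,0,0.01,0],[0.5,0,0,0,0]]'
python3 -m crank '[[0.5,-0.008,0.03,0,0],[0.5,-0.008,0.04,0,0],[0.5,-0.008,0.05,0,0],[0.5,-0.008,0.05,0,0],[0.5,-0.008,0.05,0,0],[0.5,-0.008,0.05,0,0],[0.5,-0.008,0.05,0,0],[0.5,-0.008,0.05,0,0]]'
python3 -m crank '[[0.5,-0.008,0.05,0,0],[0.5,-0.008,0.05,0,0],[0.5,-0.008,0.05,0,0],[0.5,-0.008,0.05,0,0],[0.5,-0.008,0.05,0,0],[0.5,-0.008,0.04,0,0],[0.5,-0.008,0.015,0,0],[0.5,-0.008,0,0,0]]'
python3 -m crank '[[0.5,0,0,0,0],[0.5,0,0,0,0],[0.5,0,0,0,0],[0.5,0,0,0,0],[0.5,0,0,0,0],[0.5,0,0,0,0],[0.5,0,0,0,0],[0.5,0,0,0,0]]'
python3 - <<'E'
from h import *
import cv2
s=arm.observe();print(s['position'],s['force'])
c=arm.get_calibration("wrist"); np.savez("e.npz",**c)
cv2.imwrite("pics/e.png",cv2.cvtColor(arm.get_image("wrist"),cv2.COLOR_RGB2BGR))
cv2.imwrite("pics/es.png",cv2.cvtColor(arm.get_image("scene"),cv2.COLOR_RGB2BGR))
E
```

```text
clock: 5.63
position: [0.4634, -0.1582, 0.1384]
ee_rot: [3.08, 0.619, 0.0]
force: [-0.3, -0.1, -0.5]
width: 0.635
clock: 6.3
position: [0.4639, -0.1583, 0.2505]
ee_rot: [3.079, 0.619, 0.003]
force: [-0.3, 0.6, -0.8]
width: 0.634
clock: 6.97
position: [0.4364, -0.0086, 0.2482]
ee_rot: [-3.079, -0.62, 0.004]
force: [0.2, 0.0, -0.4]
width: 0.638
clock: 7.63
position: [0.4111, 0.1132, 0.2486]
ee_rot: [-3.079, -0.624, 0.002]
force: [-0.1, -0.1, -0.7]
width: 0.642
clock: 8.3
position: [0.4124, 0.1116, 0.2493]
ee_rot: [3.08, 0.619, -0.0]
force: [-0.4, 0.0, -0.8]
width: 0.639
[0.41237114 0.1116129  0.2493448 ] [-0.37903743  0.04980888 -0.77890279]
```

View pics/e.png

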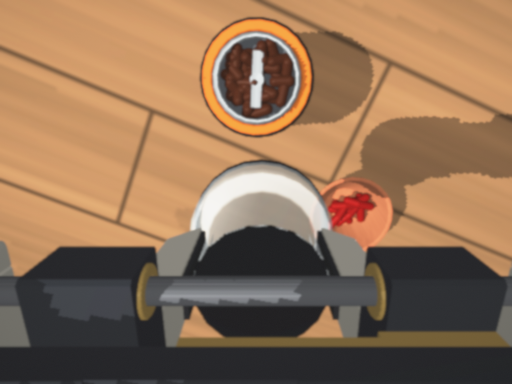

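View pics/es.png

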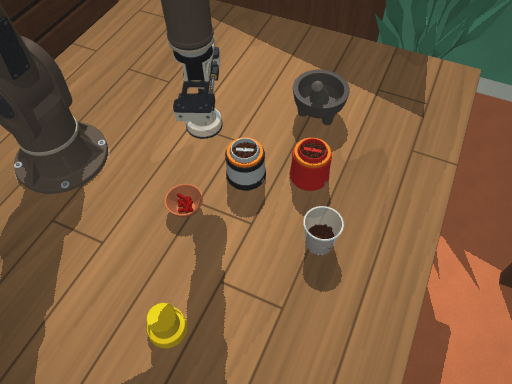

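The lid is held level in the gripper (pad about (261,285)), and the grinder's orange ring shows at (257,77) in the wrist view. I'll fit the ring circle in all three cameras and the lid's pad relative to the TCP.

```bash
python3 - <<'E'
from h import *
import cv2
from scipy.optimize import least_squares
th=np.linspace(0,2*np.pi,120,endpoint=False)
def circ(c,x,y,z,r): return np.array([proj(c,[x+r*np.cos(t),y+r*np.sin(t),z]) for t in th],np.float32)
def fit(c,img,box,mask,z,r,x0):
    m=np.zeros(img.shape[:2],np.uint8); x,y,X,Y=box
    m[y:Y,x:X]=mask(img[y:Y,x:X])
    k,l,st,ce=cv2.connectedComponentsWithStats(m); i=1+st[1:,4].argmax()
    cs,_=cv2.findContours((l==i).astype(np.uint8),cv2.RETR_EXTERNAL,cv2.CHAIN_APPROX_NONE)
    P=cv2.convexHull(max(cs,key=len))[:,0].astype(float)
    def f(q):
        C=circ(c,q[0],q[1],z,q[2]); return [cv2.pointPolygonTest(C,tuple(p),True) for p in P]
    s=least_squares(f,[*x0,r],loss='soft_l1'); return s.x,np.sqrt(np.mean(s.fun**2))
def orange(im):
    h=cv2.cvtColor(im,cv2.COLOR_BGR2HSV); return ((h[...,0]>8)&(h[...,0]<22)&(h[...,1]>200)&(h[...,2]>140)).astype(np.uint8)
e=np.load("e.npz"); im=cv2.imread("pics/e.png")
print("wrist",fit(e,im,(190,5,325,145),orange,.104,.0455,(.49,.145)))
for n,b in(("top",(205,185,260,235)),("scene",(215,125,275,195))):
    print(n,fit(arm.get_calibration(n),cv2.imread(f"pics/a_{n}.png"),b,orange,.104,.0455,(.49,.145)))
m=lambda z:None
# pad: black circle, z = TCP+0.0215
for cy in (258,261):print(cy, onz(e,cy,285,.2493+.0215)-np.array([.4124,.1116,.2493]))
print([np.round(proj(e,[.4124,.1116,.2493+.0215]))])
cv2.imwrite("pics/e2.png",cv2.resize(im[150:350,170:350],None,fx=3,fy=3))
E
```

```text
Traceback (most recent call last):
ValueError: attempt to get argmax of an empty sequence
```

```bash
python3 - <<'E'
from h import *
import cv2
from scipy.optimize import least_squares
th=np.linspace(0,2*np.pi,120,endpoint=False)
def circ(c,x,y,z,r): return np.array([proj(c,[x+r*np.cos(t),y+r*np.sin(t),z]) for t in th],np.float32)
def fit(c,img,box,mask,z,r,x0):
    m=np.zeros(img.shape[:2],np.uint8); x,y,X,Y=box
    m[y:Y,x:X]=mask(img[y:Y,x:X])
    k,l,st,ce=cv2.connectedComponentsWithStats(m); i=1+st[1:,4].argmax()
    cs,_=cv2.findContours((l==i).astype(np.uint8),cv2.RETR_EXTERNAL,cv2.CHAIN_APPROX_NONE)
    P=cv2.convexHull(max(cs,key=len))[:,0].astype(float)
    def f(q):
        C=circ(c,q[0],q[1],z,q[2]); return [cv2.pointPolygonTest(C,tuple(p),True) for p in P]
    s=least_squares(f,[*x0,r],loss='soft_l1'); return s.x,np.sqrt(np.mean(s.fun**2)),P.min(0),P.max(0)
def orange(im):
    b,g,r=[im[...,i].astype(int) for i in range(3)]; return ((r>170)&(r-b>130)&(g-b>40)).astype(np.uint8)
e=dict(np.load("e.npz")); im=cv2.imread("pics/e.png"); print(im[28,257],im[75,207])
print("wrist",fit(e,im,(190,5,325,145),orange,.104,.0455,(.49,.145)))
for n,b in(("top",(205,185,260,235)),("scene",(215,125,275,195))):
    print(n,fit(arm.get_calibration(n),cv2.imread(f"pics/a_{n}.png"),b,orange,.104,.0455,(.49,.145)))
for cy in (258,261):print(cy, onz(e,cy,285,.2493+.0215)-np.array([.4124,.1116,.2493]))
print([np.round(proj(e,[.4124,.1116,.2493+.0215]))])
cv2.imwrite("pics/e2.png",cv2.resize(im[150:350,170:350],None,fx=3,fy=3))
E
```

```text
[ 65 156 246] [ 70 170 247]
wrist (array([0.49204137, 0.14937937, 0.04520667]), np.float64(0.12110562814854926), array([202.,  19.]), array([310., 134.]))
top (array([0.49162756, 0.14832077, 0.04444446]), np.float64(0.10523846147057844), array([216., 195.]), array([248., 227.]))
scene (array([0.49481614, 0.14734861, 0.04480901]), np.float64(0.11311728257176229), array([227., 137.]), array([262., 164.]))
258 [0.00150749 0.0021445  0.0215    ]
261 [0.00199297 0.00098568 0.0215    ]
[array([261., 290.])]
```

View pics/e2.png

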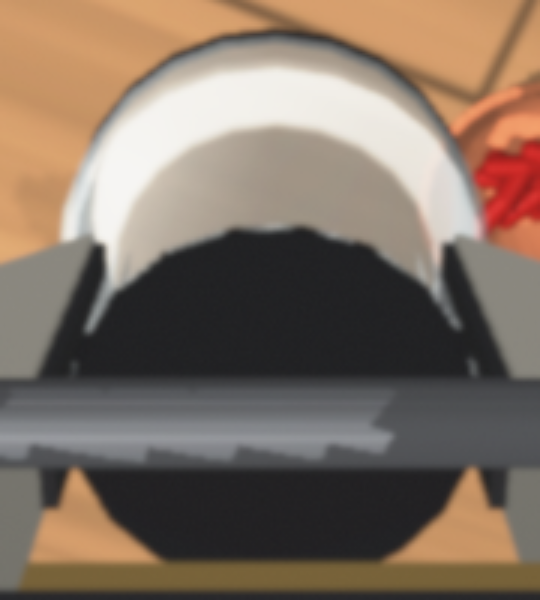

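```bash
python3 - <<'E'
from h import *
from scipy.optimize import least_squares
e=dict(np.load("e.npz")); t=np.array([.4124,.1116,.2493])
def go(P,dz,r,free):
    Q=[onz(e,(u+.5)/3-.5+170,(v+.5)/3-.5+150,t[2]+dz)[:2]-t[:2] for u,v in P]
    f=lambda q:[np.hypot(*(p-q[:2]))-(q[2] if free else r) for p in Q]
    s=least_squares(f,[0,0,r] if free else [0,0]); return s.x*1e3,np.sqrt(np.mean(s.fun**2))*1e3
S=[(275,30),(180,58),(110,125),(65,230),(370,58),(440,125),(485,225)]
Pd=[(245,230),(300,230),(160,265),(110,300),(385,262),(440,300)]
for fr in(0,1): print(go(S,-.0535,.0415,fr),go(Pd,.0215,.0295,fr))
E
```

```text
(array([-2.36109102, -1.10572152]), np.float64(1.9316179820562878)) (array([-0.76059113, -0.3121958 ]), np.float64(0.36739899380076535))
(array([-5.62927665, -2.50082402, 44.45692696]), np.float64(1.0572746504571098)) (array([-6.60236647e-03,  6.42503120e-03,  2.88002950e+01]), np.float64(0.348700936498153))
```

The lid is centred at the TCP within about 1 mm, and the grinder axis is about (0.4926, 0.1487). I'll move over it and descend to just above the rim.

```bash
python3 -m crank '[[0.5,0.02,0.009,0,0],[0.5,0.03,0.014,0,0],[0.5,0.035,0.016,0,0],[0.5,0.035,0.016,0,0],[0.5,0.03,0.014,0,0],[0.5,0.03,0.014,0,0],[0.5,0.015,0.007,0,0],[0.5,0.005,0.003,0,0]]'
python3 -m crank '[[0.5,0,0,-0.01,0],[0.5,0,0,-0.02,0],[0.5,0,0,-0.03,0],[0.5,0,0,-0.03,0],[0.5,0,0,-0.03,0],[0.5,0,0,-0.03,0],[0.5,0,0,-0.02,0],[0.5,0,0,-0.015,0]]'
python3 -m crank '[[0.5,0,0,0,0],[0.5,0,0,0,0],[0.5,0,0,0,0],[0.5,0,0,0,0],[0.5,0,0,0,0],[0.5,0,0,0,0],[0.5,0,0,0,0],[0.5,0,0,0,0]]'
python3 - <<'E'
from h import *
import cv2
s=arm.observe();print(s['position'],s['force'])
f=lambda n,x,y,w,h,k:cv2.resize(cv2.cvtColor(arm.get_image(n),cv2.COLOR_RGB2BGR)[y:y+h,x:x+w],None,fx=k,fy=k,interpolation=cv2.INTER_CUBIC)
a=np.hstack([f("scene",195,100,100,100,4),f("top",180,160,100,100,4)])
cv2.imwrite("pics/f.png",a)
cv2.imwrite("pics/fw.png",f("wrist",130,130,270,254,2))
E
```

```text
clock: 9.07
position: [0.4934, 0.1496, 0.249]
ee_rot: [-3.079, -0.619, 0.0]
force: [-0.4, -0.5, -0.6]
width: 0.637
clock: 9.73
position: [0.4914, 0.1484, 0.1742]
ee_rot: [3.08, 0.619, -0.002]
force: [-0.6, -0.0, -1.0]
width: 0.639
clock: 10.4
position: [0.4924, 0.149, 0.1755]
ee_rot: [3.08, 0.619, 0.0]
force: [-0.5, -0.1, -1.1]
width: 0.63
[0.49239583 0.14896083 0.17549608] [-0.49925847 -0.1408262  -1.05391582]
```

View pics/f.png

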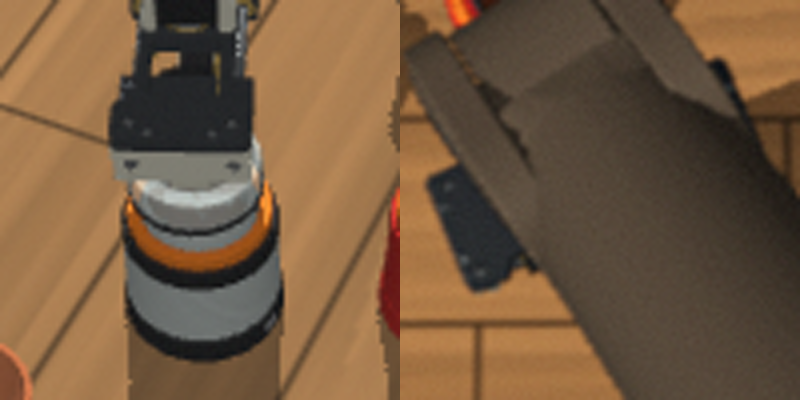

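View pics/fw.png

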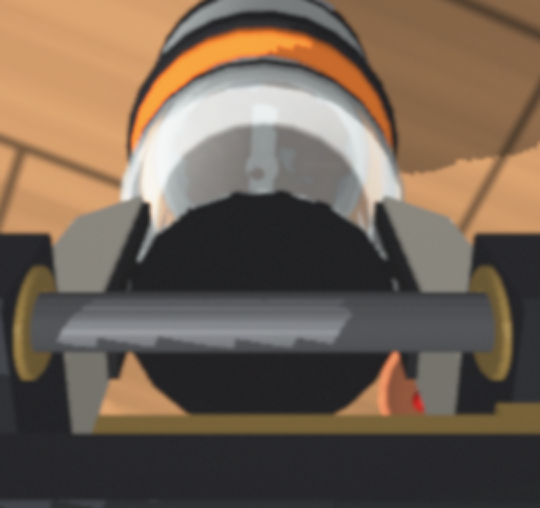

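The lid sits concentric above the bowl in both views (scene skirt at crop (195,200), ring centred on the same axis). Next I lower slowly and watch the force.

```bash
python3 -m crank '[[0.5,0,0,-0.005,0],[0.5,0,0,-0.005,0],[0.5,0,0,-0.005,0],[0.5,0,0,-0.005,0],[0.5,0,0,-0.005,0],[0.5,0,0,-0.005,0],[0.5,0,0,0,0],[0.5,0,0,0,0]]'
python3 - <<'E'
from h import *
s=arm.observe();print(s['position'],s['force'],s['ft_torque'])
E
```

```text
clock: 11.22
position: [0.4922, 0.1489, 0.1632]
ee_rot: [3.08, 0.619, -0.001]
force: [-0.2, 1.0, -0.7]
width: 0.639
[0.49222924 0.1489107  0.1631667 ] [-0.19474138  1.02783632 -0.7040112 ] [0.02857323 0.03780273 0.03276149]
```

No contact 4 mm below the rim, so the lid is going over the bowl. I continue to the ring (expected at TCP z ≈ 0.157).

```bash
python3 -m crank '[[0.5,0,0,-0.003,0],[0.5,0,0,-0.003,0],[0.5,0,0,-0.003,0],[0.5,0,0,-0.003,0],[0.5,0,0,-0.003,0],[0.5,0,0,0,0],[0.5,0,0,0,0],[0.5,0,0,0,0]]'
python3 - <<'E'
from h import *
s=arm.observe();print(s['position'],s['force'],s['ft_torque'])
E
```

```text
clock: 11.88
position: [0.4924, 0.1489, 0.1575]
ee_rot: [3.08, 0.619, 0.0]
force: [-0.9, -0.4, 2.2]
width: 0.639
[0.49237335 0.14893142 0.1574516 ] [-0.90938214 -0.41795569  2.21616626] [-0.06397195  0.17482566  0.03293783]
```

Contact is at z ≈ 0.1575, as expected. Now the press, in small steps.

```bash
python3 -m crank '[[0.5,0,0,-0.0025,0],[0.5,0,0,-0.0025,0],[0.5,0,0,-0.0025,0],[0.5,0,0,-0.0025,0],[0.5,0,0,0,0],[0.5,0,0,0,0],[0.5,0,0,0,0],[0.5,0,0,0,0]]' 38
python3 - <<'E'
from h import *
s=arm.observe();print(s['position'],s['force'],s['ft_torque'])
E
```

```text
clock: 12.55
position: [0.4924, 0.149, 0.1539]
ee_rot: [3.08, 0.619, 0.001]
force: [-2.0, -0.4, 8.1]
width: 0.634
[0.49241882 0.14900673 0.15386438] [-1.96215047 -0.41923364  8.07688086] [-0.26746289  0.57076945  0.02494896]
```

```bash
python3 -m crank '[[0.5,0,0,-0.0025,0],[0.5,0,0,-0.0025,0],[0.5,0,0,-0.0025,0],[0.5,0,0,-0.0025,0],[0.5,0,0,-0.002,0],[0.5,0,0,0,0],[0.5,0,0,0,0],[0.5,0,0,0,0]]'
python3 - <<'E'
from h import *
s=arm.observe();print(s['position'],s['force'],s['ft_torque'])
E
```

```text
clock: 13.22
position: [0.4925, 0.149, 0.1494]
ee_rot: [3.08, 0.619, 0.001]
force: [-4.9, -1.8, 11.5]
width: 0.638
[0.49246337 0.14897783 0.14939283] [-4.90397123 -1.75860878 11.4888798 ] [-0.40712975  0.9084272  -0.05182469]
```

A lateral load of about 5 N points towards -x/-y, so I shift 0.8 mm that way and press a bit further.

```bash
python3 -m crank '[[0.5,-0.001,-0.0004,0,0],[0.5,-0.001,-0.0004,0,0],[0.5,0,0,-0.001,0],[0.5,0,0,-0.001,0],[0.5,0,0,-0.001,0],[0.5,0,0,-0.001,0],[0.5,0,0,0,0],[0.5,0,0,0,0]]'
python3 - <<'E'
from h import *
import cv2
s=arm.observe();print(s['position'],s['force'],s['ft_torque'])
f=lambda n,x,y,w,h,k:cv2.resize(cv2.cvtColor(arm.get_image(n),cv2.COLOR_RGB2BGR)[y:y+h,x:x+w],None,fx=k,fy=k,interpolation=cv2.INTER_CUBIC)
a=np.hstack([f("scene",205,120,80,80,5),f("wrist",160,90,200,200,2)])
cv2.imwrite("pics/g.png",a)
E
```

```text
clock: 13.88
position: [0.4924, 0.149, 0.1482]
ee_rot: [-3.08, -0.619, -0.004]
force: [-2.6, -1.2, 13.1]
width: 0.638
[0.49237235 0.14897062 0.14817211] [-2.59194565 -1.23583708 13.12661   ] [-0.26705802  0.61249447 -0.00908938]
```

View pics/g.png

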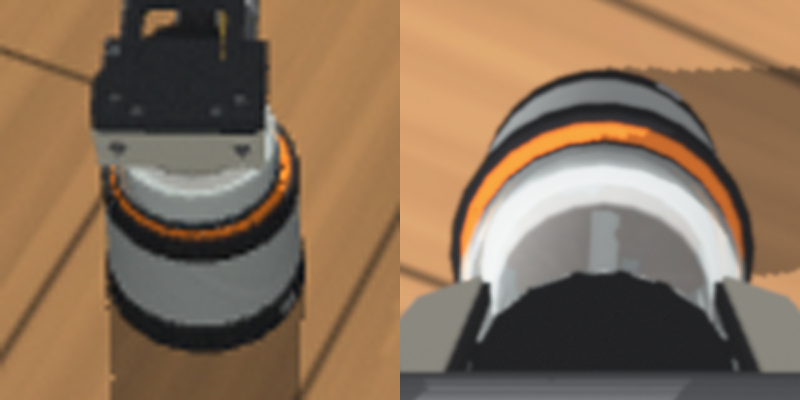

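The ring is now nearly flush with the deck all round (scene crop (200,235)) and the lid is square. I add a small extra press for margin, then hold and watch the force.

```bash
python3 -m crank '[[0.5,-0.001,-0.0004,0,0],[0.5,-0.0005,-0.0002,-0.001,0],[0.5,0,0,-0.001,0],[0.5,0,0,0,0],[0.5,0,0,0,0],[0.5,0,0,0,0],[0.5,0,0,0,0],[0.5,0,0,0,0]]'
python3 - <<'E'
from h import *
s=arm.observe();print(s['position'],s['force'],s['ft_torque'])
E
```

```text
clock: 14.65
position: [0.4923, 0.149, 0.1476]
ee_rot: [-3.08, -0.619, -0.005]
force: [-2.0, -1.5, 13.7]
width: 0.637
[0.49230594 0.14896614 0.14764517] [-2.04289654 -1.48338346 13.72315144] [-0.23176135  0.39165143  0.00488087]
```

```bash
python3 -m crank '[[0.5,0,0,-0.001,0],[0.5,0,0,-0.001,0],[0.5,0,0,-0.001,0],[0.5,0,0,0,0],[0.5,0,0,0,0],[0.5,0,0,0,0],[0.5,0,0,0,0],[0.5,0,0,0,0]]'
python3 - <<'E'
from h import *
import cv2
s=arm.observe();print(s['position'],s['force'],s['ft_torque'])
S=arm.get_calibration("scene")
im=cv2.cvtColor(arm.get_image("scene"),cv2.COLOR_RGB2BGR);a0=cv2.imread("pics/a_scene.png")
f=lambda i:cv2.resize(i[120:200,205:285],None,fx=5,fy=5,interpolation=cv2.INTER_CUBIC)
cv2.imwrite("pics/k.png",np.hstack([f(im),f(a0)]))
E
```

```text
clock: 15.32
position: [0.4924, 0.149, 0.1473]
ee_rot: [3.08, 0.619, 0.006]
force: [-4.8, -2.7, 25.5]
width: 0.64
[0.4923777  0.14896506 0.14732406] [-4.82535984 -2.70682973 25.46526533] [-0.41002719  1.24039806  0.00229401]
```

View pics/k.png

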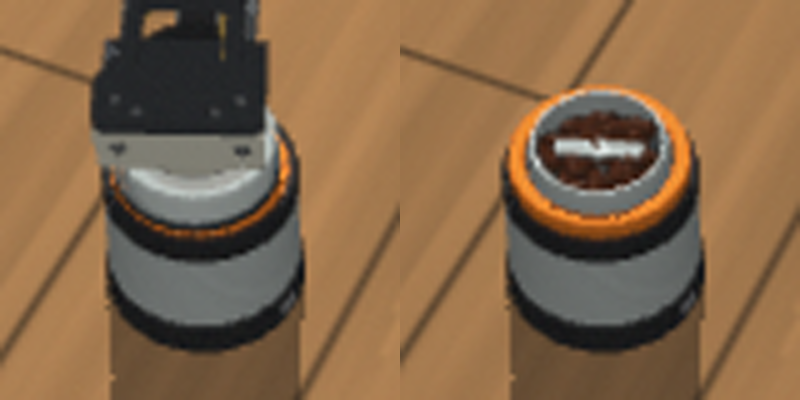

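The force stepped from 14 to 25 N, so the ring has reached its stop. I ease back 0.4 mm so as not to lean on it, then hold for over 3 s.

```bash
python3 -m crank '[[0.5,0,0,0.001,0],[0.5,0,0,0,0],[0.5,0,0,0,0],[0.5,0,0,0,0],[0.5,0,0,0,0],[0.5,0,0,0,0],[0.5,0,0,0,0],[0.5,0,0,0,0]]'
python3 -m crank '[[0.5,0,0,0,0],[0.5,0,0,0,0],[0.5,0,0,0,0],[0.5,0,0,0,0],[0.5,0,0,0,0],[0.5,0,0,0,0],[0.5,0,0,0,0],[0.5,0,0,0,0]]'
python3 -m crank '[[0.5,0,0,0,0],[0.5,0,0,0,0],[0.5,0,0,0,0],[0.5,0,0,0,0],[0.5,0,0,0,0],[0.5,0,0,0,0],[0.5,0,0,0,0],[0.5,0,0,0,0]]'
python3 -m crank '[[0.5,0,0,0,0],[0.5,0,0,0,0],[0.5,0,0,0,0],[0.5,0,0,0,0],[0.5,0,0,0,0],[0.5,0,0,0,0],[0.5,0,0,0,0],[0.5,0,0,0,0]]'
python3 -m crank '[[0.5,0,0,0,0],[0.5,0,0,0,0],[0.5,0,0,0,0],[0.5,0,0,0,0],[0.5,0,0,0,0],[0.5,0,0,0,0],[0.5,0,0,0,0],[0.5,0,0,0,0]]'
python3 -m crank '[[0.5,0,0,0,0],[0.5,0,0,0,0],[0.5,0,0,0,0],[0.5,0,0,0,0],[0.5,0,0,0,0],[0.5,0,0,0,0],[0.5,0,0,0,0],[0.5,0,0,0,0]]'
python3 -m crank '[[0.5,0,0,0,0],[0.5,0,0,0,0],[0.5,0,0,0,0],[0.5,0,0,0,0],[0.5,0,0,0,0],[0.5,0,0,0,0],[0.5,0,0,0,0],[0.5,0,0,0,0]]'
python3 - <<'E'
from h import *
import cv2
s=arm.observe();print(s['position'],s['force'])
im=cv2.cvtColor(arm.get_image("scene"),cv2.COLOR_RGB2BGR);cv2.imwrite("pics/m.png",im)
E
```

```text
clock: 16.03
position: [0.4924, 0.149, 0.1474]
ee_rot: [-3.08, -0.619, -0.006]
force: [-4.0, -3.0, 20.0]
width: 0.637
clock: 16.7
position: [0.4923, 0.149, 0.1474]
ee_rot: [-3.08, -0.619, -0.006]
force: [-2.7, -2.9, 20.4]
width: 0.638
clock: 17.37
position: [0.4924, 0.149, 0.1474]
ee_rot: [-3.08, -0.619, -0.006]
force: [-2.5, -1.4, 21.0]
width: 0.638
clock: 18.03
position: [0.4924, 0.149, 0.1474]
ee_rot: [-3.08, -0.619, -0.006]
force: [-3.2, -1.8, 21.1]
width: 0.636
clock: 18.7
position: [0.4924, 0.149, 0.1474]
ee_rot: [-3.08, -0.619, -0.006]
force: [-1.8, -3.1, 21.2]
width: 0.638
clock: 19.37
position: [0.4924, 0.1489, 0.1473]
ee_rot: [-3.08, -0.619, -0.006]
force: [-3.0, -2.2, 21.0]
width: 0.634
clock: 20.03
position: [0.4924, 0.149, 0.1474]
ee_rot: [-3.08, -0.619, -0.006]
force: [-2.0, -1.4, 21.3]
width: 0.637
[0.49237993 0.14896682 0.14737943] [-2.01224184 -1.38411888 21.3372177 ]
```

View pics/m.png

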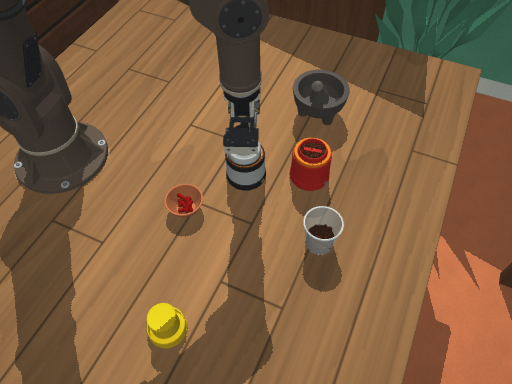

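The lid is held down steadily at 21 N. The cup, mortar, chili bowl and both look-alikes are unmoved (scene (322,230), (320,95), (184,200), (311,163), (166,325)).

```bash
python3 -c "
from cell import arm
arm.sign_off();s=arm.observe();print(s['clock'],s['force'],s['position'])"
```

```text
the job is handed in; nothing more can be done
the job is handed in; nothing more can be done
```

I picked up the clear lid by its dome with a 30–38 N grip, set it over the bowl of the black and steel grinder, and pressed it down. I signed off while still holding it, at about 20 s on the robot's clock.

- **Press:** The force stepped from 14 N to 25 N at the bottom of the press, so I take the ring to be at or very near its 10 mm stop. I eased back 0.4 mm and held for more than 4 s at a steady 20–21 N. The position stayed still at z = 0.1474 m and the grip width did not change.
- **Surroundings:** In the last picture the cup, mortar, chili bowl, yellow lid and red grinder were where they started.
- **Checks that disagreed:** The cameras differed by 3–5 mm on the lid and about 3 mm on the grinder, so I averaged them for the lid and used a mean close to the top and wrist views for the grinder. A side load of 2–5 N remained while pressing, probably the lid rubbing the bowl wall. No sensor reads the ring's travel, so I judged it from the height, the force and the scene picture, in which the ring is nearly flush with the deck.

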